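# Index the vice on its click base and lock it with the T-key

### The arm

A 7-joint arm with a two-finger parallel gripper is mounted at the origin on a cart in front of the work surface, level with it; the furniture and walls round the work are solid. World frame = base frame: x ahead of the robot, y to its left, z up, the work surface at z = 0. Lengths are in m, angles in rad, forces in N, time in s.
With the tool pointing down it reaches from about 0.425 to 0.925 m from the base axis. Payload 6.8 kg.
Tool frame: the origin (TCP) lies on the centre line of the jaws, within the pads' length; the fingertips stand 19 mm ahead of it and the grasp point (between the pads) is the TCP; z points along the fingers, y is the line along which they close (so a half turn about z gives the same grasp; the last joint's range is limited). The gripper opens to 85 mm and grips with 20 to 120 N. Pads are 22 mm wide; open, the fingers measure 114 mm over their backs; the gripper's body (76 mm by 85 mm) begins 54 mm behind the grasp point. The pads swing forward as they close: fully open they stand 13 mm farther back than shut.
Start: joints at [-1.268, 0.477, 0.022, 1.555, -0.011, 1.109, -0.083], TCP at [0.27, 0.619, 0.22] pointing down, gripper open.
Joint ranges: [-2.96, 2.96], [-0.34, 2.1], [-1.41, 1.46], [0.24, 2.44], [-1.37, 4.51], [0.17, 1.92], [-2.96, 2.96]. Speed limits (rad/s): [2.39, 2.39, 3.14, 3.14, 3.14, 3.14, 3.14].

### API

Orientations are given as a rotation vector (axis times angle).
In Python, from bench import r gives the robot as it stands. The module is installed in compiled form; this text tells all that it offers.
- The arm moves only by the tool arm_command, never from a script. Its argument "rows" is a list of rows, each an object of numbers: "fingers": the opening, from -1 (shut) to 1 (fully open); "x", "y", "z": the shift along the tool's x, y, z in m; "ax", "ay", "az": the turn, a rotation vector about the tool's x, y, z in degrees. In form: [{"fingers": .., "x": .., "y": .., "z": .., "ax": .., "ay": .., "az": ..}, ...]. A call has 1 to 10 rows; each row shifts and turns the commanded pose from where the row before left it, along the tool's axes as they then stand; what a row does not reach is not made up. A row lasts 1/12 s, in which the tool goes at most 41.7 mm and 7.16 degrees, less where a joint would pass 70% of its speed; a pose out of reach is approached as far as the arm can. A call is refused whole if a number of a shift passes 0.0417 or a number of a turn 7.16, either way. A call with a gripper value outside its range is refused whole. The fingers move at their own pace and stop on an object; "grip_force" is the grip in N (left out, the last holds). Time passes only in rows, so rows that do not move let the fingers close. It gives the time, the measured TCP pose, the force, the opening and the grip force at its end, in the units of the state.
- r.get_obs(): the state, without advancing time (a new reading comes with each control period).
- r.grab_frame(name): name is "scene" or "top" or "wrist"; returns a dict with "frame" (480x640x3 uint8, red, green, blue), "depth" (480x640 float32, m along the optical axis (not along the pixel's ray), 0 where there is no reading), "K" (3x3 intrinsics, pixels), "world_from_camera" (4x4, takes a point from camera to world coordinates). Camera axes: x right, y down, z forward; pixel columns grow to the right and rows downward; lengths in m; the calibration is good to about 2 mm. A picture is of the moment at which its call begins.
- r.hand_in(): hands the job in; it is judged then, once.
The state is a dict: "clock": time; "joints": joint angles; "qvel": joint speeds; "tau": joint torques, N m; "tcp_pos": TCP position; "orientation": TCP orientation; "contact_force": force on the tool from outside, world axes, zero at the start; "moment": the same for the moment, N m; "grip_width": finger opening in m; "gripper_force": force on a finger pad.
Only numpy, scipy, OpenCV 4.12 (cv2) and the standard library are available. Lean on these libraries where they do the work, as an engineer would, in place of code of your own. Each camera call takes 0.05 s, during which the arm holds its last target. There are 200 camera calls.

### The job

The small vice stands on a swivel base that clicks every 15 degrees. Turn it clockwise, click by click, until the slotted lug of the swivel plate rests exactly over the slotted arm of the fixed base; then lift the T-key out of its parking block, pass its crossbar down through both slots until its collar sits on the lug, turn it a quarter turn so that it cannot come out, and let go. Leave the other things on the bench where they are.

Things in the scene. Friction and masses are not known exactly. Their poses are not given: they have to be found in the camera images.
- swivel (a joint): Angle (rad) of swivel plate and vice on the base; grows counter-clockwise from above; 0 = lug slot exactly over arm slot. It clicks and rests every 0.262 rad (15 deg). Starts at rest 6 to 9 clicks counter-clockwise of 0; end stops at -0.45, 2.75. It resists with up to 0.25 N m midway to the crest between two rests, then pulls on as much; let go, it springs into the nearer rest.
- base: Fixed dark steel base, 140 mm foot disc. Origin on the bench at the swivel axis; x points along its arm: a plate 8 mm thick, 30 to 38 mm above the bench, open underneath, 56 mm wide, ending 128 mm from the axis; it carries the lower slot. The click plunger's block stands 97 degrees clockwise of the arm, 72 to 123 mm from the axis, 47 mm high.
- base_slot (a point): Centre of the through slot in the fixed arm, on the arm's top, 95 mm from the swivel axis, 38 mm above the bench. Slot 35 mm long (radial, along x), 14.5 mm wide.
- lug_slot (a point): Centre of the through slot in the lug of the steel swivel plate, on its top, 95 mm from the swivel axis, 49 mm above the bench; turns with the plate; x radially outward, z up. Slot 34 mm long (radial), 12 mm wide, top edge bevelled 2 mm. Lug 10 mm thick, 52 mm wide, ends 128 mm from the axis, 1 mm above the arm. The plate is 152 mm over its scalloped rim.
- jaws_top (a point): Point on the swivel axis at the top of the jaws of the small blue vice fixed on the swivel plate, 106 mm above the bench; turns with the plate, x towards the lug. Both jaws with the gap between them make a rigid block 44 mm along x, 58 mm along y, centred here, sides free to 34 mm below. The screw's bar (70 mm along y) lies 68 to 80 mm off on the -x side, 16 to 30 mm below.
- key: Steel T-key, upright. Origin: centre of its collar's underside (34 mm across, 5 thick); z up, x along handle and crossbar (parallel). Black handle 62 x 13 mm, 25 to 43 mm above the origin. Crossbar 30 x 9 x 9 mm, 22.5 to 31.5 mm below it, on an 8 mm stem. 70 to 120 g. Starts loosely in the parking block, collar on its top. Seated on the lug, its crossbar is 3.5 mm clear below the arm.
- park_block: Fixed grey block 66 x 54 x 42 mm in which the key is parked. Origin: centre of its underside; x along its slot (34 x 13 mm, 38 mm deep, in the middle of the top).
- multimeter: Dark hand multimeter lying face up, 157 x 77 x 46 mm; bystander, origin at the centre of its underside. Leave it where it lies.
- driver_red: Screwdriver, 153 mm, nearest to the swivel base; bystander, origin at the centre of its underside. Leave it where it lies.
- bin_caps: Open parts bin, 150 x 112 x 55 mm; bystander, origin at the centre of its underside. Leave it where it lies.
There are look-alikes about, which are no part of the job. Leave any blue or brown look-alike of the key alone.

How it is judged:
By the outcome, as a careful person would: the job done as asked, in the order asked, and still so for the second after the job is handed in, with the robot touching nothing.
It also fails if it takes over 69 s, if anything falls off the work surface, if the arm or the gripper's body presses on something with over 40 N, if the wrist force passes 120 N, or if a joint passes its speed limit or range.

## Working session

There is one attempt and no reset: what is moved stays moved. The work goes in short steps, Python scripts to look and compute and a tool call to move; the robot and the scene stay as the last step left them, time stands still between calls to the robot, and variables do not carry over. Pictures are saved under pics/ and viewed, at most 10 in all, crops included, and the job is handed in when it is done.

Besides the shell and the picture viewer there is one more tool, called after "Request:" as name(argument=value, ...) on one line, values as JSON. arm_command: Moves the arm, as the interface text tells. Its arguments: {"type":"object","properties":{"rows":{"type":"array"},"grip_force":{"type":"number"}},"required":["rows"]}

```bash
mkdir -p pics; cat > h.py <<'E'
import numpy as np, cv2, pickle
from bench import r
from scipy.spatial.transform import Rotation as R
def snap(n,tag):
    f=r.grab_frame(n); pickle.dump(f,open(f'{tag}.pkl','wb')); cv2.imwrite(f'pics/{tag}.png',f['frame'][:,:,::-1]); return f
def load(tag): return pickle.load(open(f'{tag}.pkl','rb'))
def cloud(f):
    d=f['depth'];K=f['K'];v,u=np.indices(d.shape)
    p=np.stack([(u-K[0,2])/K[0,0]*d,(v-K[1,2])/K[1,1]*d,d],-1)
    T=f['world_from_camera'];return p@T[:3,:3].T+T[:3,3]
def onz(f,u,v,z):
    K=f['K'];T=f['world_from_camera'];d=T[:3,:3]@np.array([(u-K[0,2])/K[0,0],(v-K[1,2])/K[1,1],1]);o=T[:3,3]
    return o+d*(z-o[2])/d[2]
E
python3 - <<'E'
from h import *
for n in('scene','top'):
    f=snap(n,n+'0'); print(n,f['K'][0,0],f['world_from_camera'].round(3).tolist())
o=r.get_obs();print({k:np.round(v,3).tolist() for k,v in o.items()}); print(R.from_rotvec(o['orientation']).as_matrix().round(2))
E
```

```text
scene 456.641006434195 [[0.484, -0.64, 0.597, -0.002], [-0.875, -0.361, 0.322, -0.322], [0.009, -0.678, -0.735, 0.782], [0.0, 0.0, 0.0, 1.0]]
top 623.7784480849591 [[-0.009, -0.987, 0.163, 0.293], [-1.0, 0.008, -0.001, -0.018], [-0.0, -0.163, -0.987, 1.518], [0.0, 0.0, 0.0, 1.0]]
{'clock': 0.1, 'joints': [-1.268, 0.478, 0.022, 1.556, -0.012, 1.109, -0.083], 'qvel': [0.0, -0.002, 0.001, -0.001, -0.002, 0.0, -0.0], 'tau': [0.003, -59.777, 1.613, -28.195, 0.013, 0.005, 0.0], 'tcp_pos': [0.269, 0.618, 0.22], 'orientation': [-0.641, -3.075, 0.003], 'contact_force': [-0.702, -0.177, 0.171], 'moment': [-0.019, -0.01, 0.006], 'gripper_force': 0.0, 'grip_width': 0.085}
[[-0.92  0.4  -0.  ]
 [ 0.4   0.92 -0.  ]
 [-0.   -0.   -1.  ]]
```

View pics/top0.png

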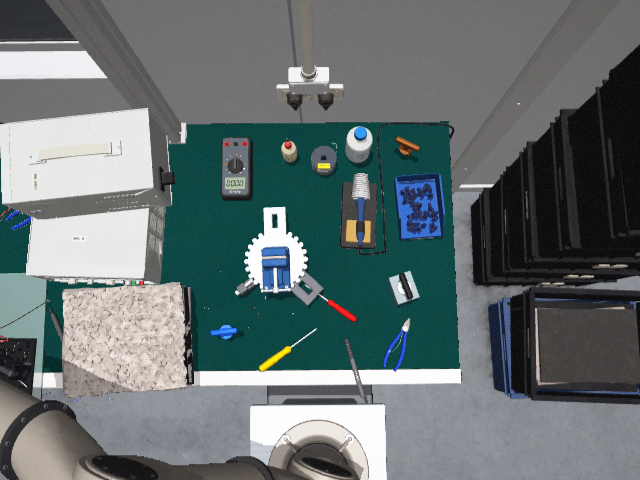

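View pics/scene0.png

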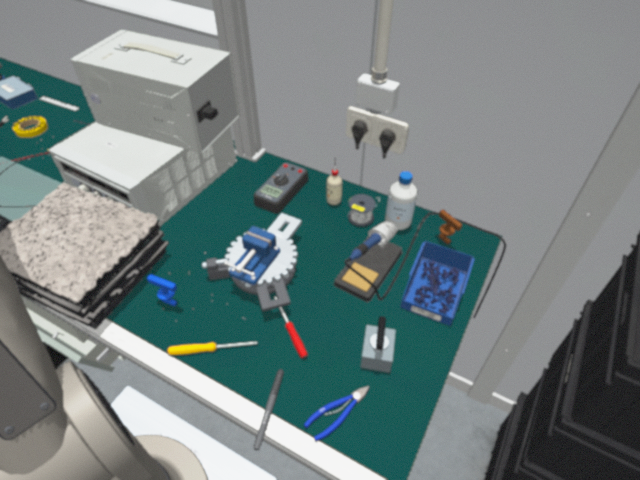

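Top view: the lug is at (274,215), the fixed arm at (308,291), the plunger block at (243,288) and the red driver at (340,310). Key candidates are black in the grey block (404,287), blue (224,331) and brown (407,147). By the description it is the black one, which I'll check in a close crop.

```bash
python3 - <<'E'
from h import *
f=load('top0');im=f['frame'][:,:,::-1]
a=cv2.resize(im[195:325,225:365],None,fx=4,fy=4,interpolation=cv2.INTER_CUBIC)
b=cv2.resize(im[262:312,382:432],None,fx=4.8,fy=4.8,interpolation=cv2.INTER_CUBIC)
c=np.zeros((520,800,3),np.uint8);c[:,:560]=a;c[:240,560:]=b;cv2.imwrite('pics/crop0.png',c)
p=cloud(f)
# handle & block by depth
q=p[262:312,382:432].reshape(-1,3)
for lo,hi in((.035,.05),(.07,.095)):
    m=q[(q[:,2]>lo)&(q[:,2]<hi)];print(len(m),m.mean(0).round(4));print(cv2.minAreaRect((m[:,:2]*1000).astype(np.float32)))
# rim circle: plate height
q=p[225:300,235:315].reshape(-1,3)
m=q[(q[:,2]>.04)&(q[:,2]<.055)];print(len(m),cv2.minEnclosingCircle((m[:,:2]*1000).astype(np.float32)))
q=p[235:300,250:300].reshape(-1,3); m=q[(q[:,2]>.095)&(q[:,2]<.115)];print(len(m),cv2.minAreaRect((m[:,:2]*1000).astype(np.float32)))
for n,u,v,z in(('lug',274,215,.049),('arm',308,291,.038)):print(n,onz(f,u,v,z),p[v,u])
E
```

```text
444 [ 0.4205 -0.2062  0.0436]
((422.0772399902344, -208.1127471923828), (65.8983383178711, 55.29755783081055), 18.572973251342773)
164 [ 0.4214 -0.2075  0.0851]
((421.7602233886719, -208.22877502441406), (61.246864318847656, 14.029434204101562), 17.825895309448242)
2030 ((465.6108703613281, 93.2149887084961), 110.16751098632812)
484 ((459.5421447753906, 92.55899047851562), (102.6336669921875, 58.13318634033203), 3.6119508743286133)
lug [0.59713975 0.09878664 0.049     ] [0.60619856 0.10227161 0.00519632]
arm [0.41473858 0.0181792  0.038     ] [0.41774457 0.01907722 0.00135467]
```

View pics/crop0.png

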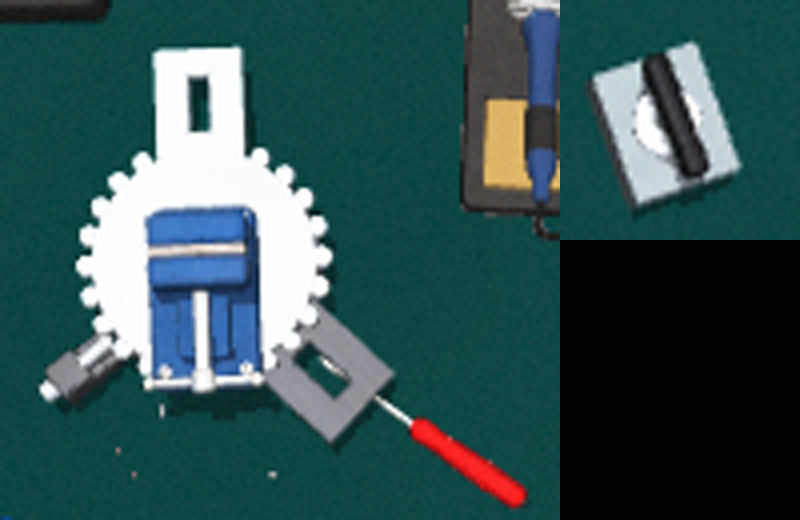

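Crop: a black handle over a round collar in the grey block confirms the key; the handle is about 18° in the world frame. The lug slot is at crop (199,103), the arm slot at (327,372) and the plate centre at about (205,263).

```bash
cat >> h.py <<'E'
def st():
    o=r.get_obs();M=R.from_rotvec(o['orientation']).as_matrix()
    print('t',round(o['clock'],2),'tcp',np.round(o['tcp_pos'],4),'yaz',np.degrees(np.arctan2(M[1,1],M[0,1])).round(2),'zt',M[:,2].round(3),'F',np.round(o['contact_force'],1),'M',np.round(o['moment'],2),'w',round(o['grip_width'],4),'gf',o['gripper_force'],'j',np.round(o['joints'],2)); return o,M
def go(x,y,z,yaz):
    """remaining shift in tool axes (mm) and az (deg) to a tool-down pose"""
    o,M=st();d=M.T@(np.array([x,y,z])-o['tcp_pos'])*1000;c=np.degrees(np.arctan2(M[1,1],M[0,1]))
    print('shift mm',d.round(1),'az',round((c-yaz+180)%360-180,1))
E
python3 - <<'E'
from h import *
f=load('top0')
L=onz(f,225+199/4-.4,195+103/4-.4,.049);A=onz(f,225+327/4-.4,195+372/4-.4,.038)
C=onz(f,225+205/4-.4,195+263/4-.4,.049)
print(L,A,C)
for P in(L,A):print(np.linalg.norm((P-C)[:2]),np.degrees(np.arctan2(*(P-C)[1::-1])))
p=cloud(f)
q=p[235:300,250:300].reshape(-1,3)
for lo,hi in((.1,.112),(.09,.1)):
    m=q[(q[:,2]>lo)&(q[:,2]<hi)];print(len(m),cv2.minAreaRect((m[:,:2]*1000).astype(np.float32)),m[:,2].mean())
q=p[200:320,225:330].reshape(-1,3);m=q[(q[:,2]>.044)&(q[:,2]<.054)&(np.hypot(q[:,0]-C[0],q[:,1]-C[1])>50)]
n=m[m[:,0]<C[0]+.06]
from scipy.optimize import least_squares
lug=m[m[:,0]>C[0]+.085];print('lug',len(lug),cv2.minAreaRect((lug[:,:2]*1000).astype(np.float32)))
go(C[0],C[1],.15,93)
E
```

```text
[0.58403536 0.09788901 0.049     ] [0.42284604 0.02206142 0.038     ] [0.48725181 0.09390934 0.049     ]
0.09686533633265271 2.3546343852983433
0.09648951336685994 -131.873625202014
441 ((488.8823547363281, 94.62154388427734), (44.21170425415039, 57.831214904785156), 2.2311248779296875) 0.1067046013809872
69 ((457.3479309082031, 98.46092224121094), (59.08799362182617, 97.26285552978516), 86.216064453125) 0.09349271912691506
lug 0 ((0.0, 0.0), (0.0, 0.0), 0.0)
t 0.1 tcp [0.2693 0.6183 0.2195] yaz 66.46 zt [-0.001 -0.002 -1.   ] F [-0.7 -0.2  0.2] M [-0.02 -0.01  0.01] w 0.0854 gf 0.0 j [-1.27  0.48  0.02  1.56 -0.01  1.11 -0.08]
shift mm [-409.2 -393.7   70.2] az -26.5
```

```bash
python3 - <<'E'
from h import *
p=np.vstack([cloud(load(t)).reshape(-1,3) for t in('scene0','top0')])
a=np.array([.27,.56]);b=np.array([.488,.094])
for s in np.linspace(0,1,11):
    c=a+(b-a)*s;m=p[(np.hypot(p[:,0]-c[0],p[:,1]-c[1])<.09)&(p[:,2]<.5)];print(c.round(3),m[:,2].max().round(3) if len(m) else None)
E
```

```text
[0.27 0.56] 0.354
[0.292 0.513] 0.354
[0.314 0.467] 0.117
[0.335 0.42 ] 0.117
[0.357 0.374] 0.156
[0.379 0.327] 0.156
[0.401 0.28 ] 0.118
[0.423 0.234] 0.118
[0.444 0.187] 0.116
[0.466 0.141] 0.116
[0.488 0.094] 0.116
```

Request:
arm_command(rows=[{"fingers":1,"x":-0.0256,"y":-0.0246},{"fingers":1,"x":-0.0256,"y":-0.0246},{"fingers":1,"x":-0.0256,"y":-0.0246},{"fingers":1,"x":-0.0256,"y":-0.0246},{"fingers":1,"x":-0.0256,"y":-0.0246},{"fingers":1,"x":-0.0256,"y":-0.0246},{"fingers":1,"x":-0.0256,"y":-0.0246},{"fingers":1,"x":-0.0256,"y":-0.0246},{"fingers":1,"x":-0.0256,"y":-0.0246},{"fingers":1,"x":-0.0256,"y":-0.0246}])

```text
validation failed for argument at $.ro...
```

Request:
arm_command(rows=[{"fingers":1,"x":-0.0256,"y":-0.0246},{"fingers":1,"x":-0.0256,"y":-0.0246},{"fingers":1,"x":-0.0256,"y":-0.0246},{"fingers":1,"x":-0.0256,"y":-0.0246},{"fingers":1,"x":-0.0256,"y":-0.0246},{"fingers":1,"az":-6.6},{"fingers":1,"az":-6.6},{"fingers":1,"az":-6.6},{"fingers":1,"az":-6.6},{"fingers":1}])

```text
validation failed for argument at $.ro...
```

```bash
python3 - <<'E'
from h import *
go(.4885,.0944,.15,92.3)
snap('wrist','w1');snap('top','t1')
E
```

```text
t 0.1 tcp [0.2693 0.6183 0.2195] yaz 66.46 zt [-0.001 -0.002 -1.   ] F [-0.7 -0.2  0.2] M [-0.02 -0.01  0.01] w 0.0854 gf 0.0 j [-1.27  0.48  0.02  1.56 -0.01  1.11 -0.08]
shift mm [-410.1 -392.7   70.2] az -25.8
```

View pics/w1.png

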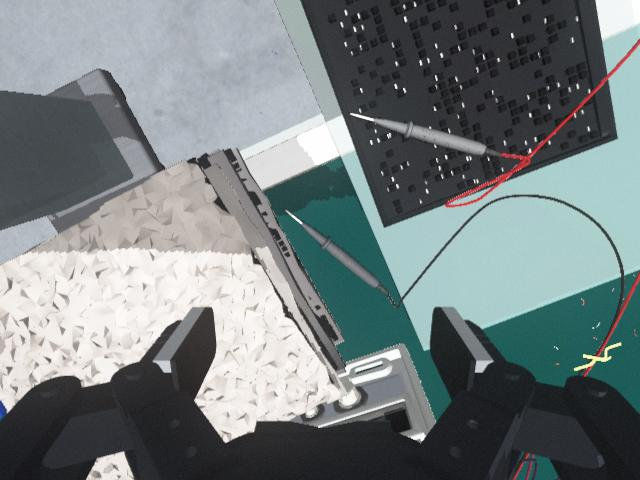

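The call was refused, so the arm has not moved. The picture shows only the granite block and the open fingers. The form seems to want all seven numbers in each row.

Request:
arm_command(rows=[{"fingers":1,"x":-0.0256,"y":-0.0246,"z":0,"ax":0,"ay":0,"az":0},{"fingers":1,"x":-0.0256,"y":-0.0246,"z":0,"ax":0,"ay":0,"az":0},{"fingers":1,"x":-0.0256,"y":-0.0246,"z":0,"ax":0,"ay":0,"az":0},{"fingers":1,"x":-0.0256,"y":-0.0246,"z":0,"ax":0,"ay":0,"az":0},{"fingers":1,"x":-0.0256,"y":-0.0246,"z":0,"ax":0,"ay":0,"az":0},{"fingers":1,"x":-0.0256,"y":-0.0246,"z":0,"ax":0,"ay":0,"az":0},{"fingers":1,"x":-0.0256,"y":-0.0246,"z":0,"ax":0,"ay":0,"az":0},{"fingers":1,"x":-0.0256,"y":-0.0246,"z":0,"ax":0,"ay":0,"az":0}])

```text
clock: 0.87
tcp_pos: [0.379, 0.3549, 0.2204]
orientation: [-0.641, -3.076, -0.0]
contact_force: [0.6, 0.3, 0.6]
grip_width: 0.0854
gripper_force: 0.0
```

Request:
arm_command(rows=[{"fingers":1,"x":-0.0256,"y":-0.0246,"z":0,"ax":0,"ay":0,"az":0},{"fingers":1,"x":-0.0256,"y":-0.0246,"z":0,"ax":0,"ay":0,"az":0},{"fingers":1,"x":-0.0256,"y":-0.0246,"z":0,"ax":0,"ay":0,"az":0},{"fingers":1,"x":-0.0256,"y":-0.0246,"z":0,"ax":0,"ay":0,"az":0},{"fingers":1,"x":-0.0256,"y":-0.0246,"z":0,"ax":0,"ay":0,"az":0},{"fingers":1,"x":-0.0256,"y":-0.0246,"z":0,"ax":0,"ay":0,"az":0},{"fingers":1,"x":-0.0256,"y":-0.0246,"z":0,"ax":0,"ay":0,"az":0},{"fingers":1,"x":-0.0256,"y":-0.0246,"z":0,"ax":0,"ay":0,"az":0}])

```text
clock: 1.53
tcp_pos: [0.4882, 0.0927, 0.2205]
orientation: [0.641, 3.075, 0.001]
contact_force: [1.0, -0.0, 0.0]
grip_width: 0.0859
gripper_force: 0.0
```

Request:
arm_command(rows=[{"fingers":1,"x":0,"y":0,"z":0,"ax":0,"ay":0,"az":-6.45},{"fingers":1,"x":0,"y":0,"z":0,"ax":0,"ay":0,"az":-6.45},{"fingers":1,"x":0,"y":0,"z":0,"ax":0,"ay":0,"az":-6.45},{"fingers":1,"x":0,"y":0,"z":0,"ax":0,"ay":0,"az":-6.45},{"fingers":1,"x":0,"y":0,"z":0,"ax":0,"ay":0,"az":0}])

```text
clock: 1.95
tcp_pos: [0.4878, 0.0943, 0.2203]
orientation: [0.068, -3.141, -0.0]
contact_force: [0.4, -0.5, 0.0]
grip_width: 0.0856
gripper_force: 0.0
```

```bash
python3 - <<'E'
from h import *
go(.4885,.0944,.092,92.3)
f=snap('wrist','w1')
p=cloud(f).reshape(-1,3);m=p[(p[:,2]>.1)&(p[:,2]<.112)&(np.hypot(p[:,0]-.4885,p[:,1]-.094)<.06)]
print(len(m),cv2.minAreaRect((m[:,:2]*1000).astype(np.float32)),m[:,2].mean())
E
```

```text
t 1.95 tcp [0.4878 0.0943 0.2203] yaz 92.47 zt [-0.  0. -1.] F [ 0.4 -0.5  0. ] M [ 0.02 -0.04  0.  ] w 0.0856 gf 0.0 j [-0.52  0.18  0.23  1.99 -0.05  0.98  1.35]
shift mm [-7.000e-01  1.000e-01  1.283e+02] az 0.2
4158 ((490.30010986328125, 96.6720962524414), (44.35572052001953, 58.09966278076172), 1.740059494972229) 0.10647611553288372
```

View pics/w1.png

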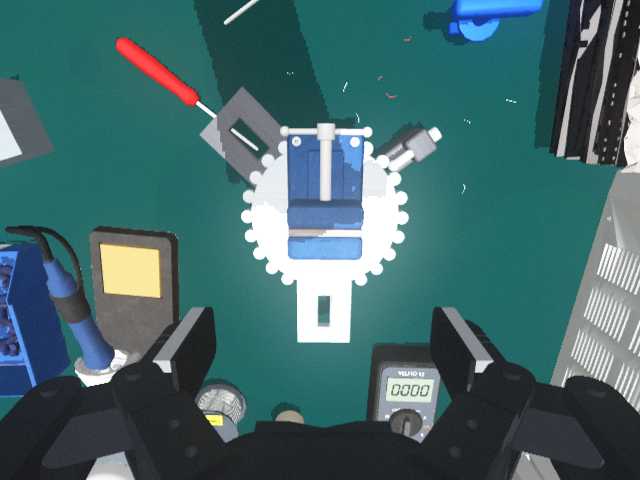

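The wrist view shows the vice right under the tool, with the lug towards the bottom (324,310) and the arm slot at (247,130). Block centre from two cameras is about (0.4896, 0.0955), size 44x58, so it checks. I'll descend and grip across the 58 mm.

Request:
arm_command(rows=[{"fingers":1,"x":-0.0018,"y":0.0012,"z":0.025,"ax":0,"ay":0,"az":0},{"fingers":1,"x":0,"y":0,"z":0.03,"ax":0,"ay":0,"az":0},{"fingers":1,"x":0,"y":0,"z":0.03,"ax":0,"ay":0,"az":0},{"fingers":1,"x":0,"y":0,"z":0.02,"ax":0,"ay":0,"az":0},{"fingers":1,"x":0,"y":0,"z":0.02,"ax":0,"ay":0,"az":0},{"fingers":1,"x":0,"y":0,"z":0,"ax":0,"ay":0,"az":0}])

```text
clock: 2.5
tcp_pos: [0.487, 0.0951, 0.0921]
orientation: [0.057, -3.135, 0.004]
contact_force: [-0.8, -0.3, 0.3]
grip_width: 0.0853
gripper_force: 0.0
```

Request:
arm_command(rows=[{"fingers":0,"x":0,"y":0,"z":0,"ax":0,"ay":0,"az":0},{"fingers":0,"x":0,"y":0,"z":0,"ax":0,"ay":0,"az":0},{"fingers":0,"x":0,"y":0,"z":0,"ax":0,"ay":0,"az":0},{"fingers":0,"x":0,"y":0,"z":0,"ax":0,"ay":0,"az":0},{"fingers":0,"x":0,"y":0,"z":0,"ax":0,"ay":0,"az":0},{"fingers":0,"x":0,"y":0,"z":0,"ax":0,"ay":0,"az":0}], grip_force=40)

```text
clock: 3.0
tcp_pos: [0.4901, 0.0959, 0.0961]
orientation: [-0.062, 3.14, 0.001]
contact_force: [-0.1, 0.1, 0.3]
grip_width: 0.0427
gripper_force: 0.0
```

```bash
python3 -c "
from h import *
st()"
```

```text
t 3.0 tcp [0.4901 0.0959 0.0961] yaz 92.25 zt [ 0.001  0.001 -1.   ] F [-0.1  0.1  0.3] M [ 0.03 -0.04 -0.02] w 0.0427 gf 0.0 j [-0.49  0.36  0.21  2.09 -0.11  0.7   1.4 ]
```

```bash
python3 - <<'E'
from h import *
f=snap('wrist','w2');g=snap('scene','s2')
c=np.hstack([cv2.resize(f['frame'],(400,300)),cv2.resize(g['frame'][150:350,140:407],(400,300))])
cv2.imwrite('pics/c2.png',c[:,:,::-1])
E
```

```text
(no output)
```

View pics/c2.png

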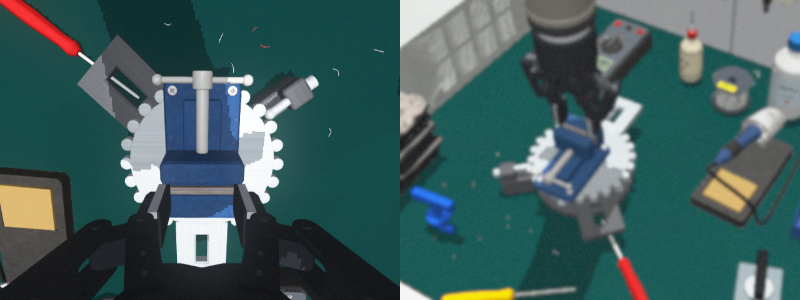

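The picture seems to show the fingers astride the jaws, but the width reads 43 mm, not 58 mm. I'll measure finger positions from the depth.

```bash
python3 - <<'E'
from h import *
st()
f=load('w2');p=cloud(f)
print(f['world_from_camera'].round(3).tolist())
for v in range(150,400,16): print(v,[(u,*(p[v,u]*1000).astype(int)) for u in range(230,410,20)][::1])
E
```

```text
t 3.1 tcp [0.4898 0.0958 0.0958] yaz 92.25 zt [ 0.001  0.    -1.   ] F [-0.5 -0.1 -0.2] M [-0.01 -0.02  0.03] w 0.0425 gf 0.0 j [-0.49  0.36  0.21  2.09 -0.11  0.7   1.4 ]
[[-0.037, 0.955, 0.295, 0.416], [0.999, 0.036, 0.011, 0.094], [0.0, 0.296, -0.955, 0.25], [0.0, 0.0, 0.0, 1.0]]
150 [(230, np.int64(429), np.int64(42), np.int64(37)), (250, np.int64(428), np.int64(55), np.int64(48)), (270, np.int64(427), np.int64(68), np.int64(61)), (290, np.int64(426), np.int64(77), np.int64(58)), (310, np.int64(426), np.int64(88), np.int64(59)), (330, np.int64(424), np.int64(97), np.int64(86)), (350, np.int64(425), np.int64(108), np.int64(59)), (370, np.int64(425), np.int64(117), np.int64(61)), (390, np.int64(425), np.int64(129), np.int64(50))]
166 [(230, np.int64(437), np.int64(44), np.int64(48)), (250, np.int64(437), np.int64(53), np.int64(38)), (270, np.int64(435), np.int64(67), np.int64(59)), (290, np.int64(434), np.int64(78), np.int64(59)), (310, np.int64(433), np.int64(88), np.int64(73)), (330, np.int64(431), np.int64(97), np.int64(87)), (350, np.int64(432), np.int64(107), np.int64(72)), (3
[... 5865 characters left out ...]
4(415), np.int64(93), np.int64(250)), (330, np.int64(564), np.int64(104), np.int64(50)), (350, np.int64(565), np.int64(117), np.int64(48)), (370, np.int64(600), np.int64(138), np.int64(1)), (390, np.int64(493), np.int64(119), np.int64(145))]
390 [(230, np.int64(475), np.int64(74), np.int64(177)), (250, np.int64(474), np.int64(79), np.int64(178)), (270, np.int64(619), np.int64(59), np.int64(0)), (290, np.int64(578), np.int64(78), np.int64(50)), (310, np.int64(578), np.int64(91), np.int64(49)), (330, np.int64(617), np.int64(107), np.int64(1)), (350, np.int64(577), np.int64(117), np.int64(50)), (370, np.int64(615), np.int64(139), np.int64(1)), (390, np.int64(498), np.int64(119), np.int64(146))]
```

```bash
python3 - <<'E'
from h import *
p=cloud(load('w2'))
for v in (318,330): print([(u,*(p[v,u]*1000).round().astype(int).tolist()) for u in list(range(262,288,2))+list(range(360,384,2))])
o=r.get_obs();print(o['tcp_pos'],o['grip_width'],o['gripper_force'])
E
```

```text
[(262, 481, 75, 134), (264, 483, 75, 129), (266, 485, 75, 126), (268, 488, 75, 121), (270, 490, 75, 116), (272, 493, 76, 112), (274, 495, 76, 107), (276, 496, 77, 106), (278, 495, 78, 107), (280, 495, 78, 107), (282, 495, 79, 107), (284, 495, 80, 107), (286, 496, 81, 106), (360, 494, 113, 107), (362, 493, 114, 108), (364, 494, 115, 107), (366, 494, 116, 107), (368, 494, 117, 106), (370, 494, 118, 106), (372, 494, 119, 106), (374, 490, 118, 114), (376, 488, 118, 118), (378, 484, 118, 124), (380, 482, 118, 127), (382, 480, 118, 132)]
[(262, 485, 75, 135), (264, 487, 75, 130), (266, 489, 75, 128), (268, 492, 75, 123), (270, 495, 76, 118), (272, 498, 76, 112), (274, 501, 76, 108), (276, 501, 77, 108), (278, 501, 78, 108), (280, 501, 78, 106), (282, 501, 79, 107), (284, 501, 80, 108), (286, 501, 81, 107), (360, 500, 114, 107), (362, 500, 115, 106), (364, 500, 116, 106), (366, 500, 116, 106), (368, 499, 117, 107), (370, 500, 118, 106), (372, 500, 119, 107), (374, 495, 118, 115), (376, 491, 118, 121), (378, 489, 118, 125), (380, 487, 118, 129), (382, 484, 118, 133)]
[0.48982724 0.09577329 0.09577947] 0.04253253267195506 0.0
```

```bash
python3 - <<'E'
from h import *
f=load('s2');p=cloud(f);im=f['frame']
T=f['world_from_camera'];K=f['K']
def pix(P):
    c=T[:3,:3].T@(np.array(P)-T[:3,3]);return (K@c)[:2]/c[2]
print(pix([.479,.074,.106]),pix([.479,.066,.106]),pix([.479,.066,.08]))
for v in range(214,262,3): print(v,[tuple((p[v,u]*1000).round().astype(int).tolist())+(int(im[v,u].sum()),) for u in range(252,290,4)])
E
```

```text
[263.6906332  243.56676441] [267.038989   245.02870108] [268.09432755 253.60436518]
214 [(620, 215, 2, 199), (477, 81, 186, 161), (477, 72, 191, 129), (489, 72, 180, 146), (492, 65, 181, 137), (503, 64, 173, 170), (481, 38, 203, 149), (482, 30, 206, 135), (499, 34, 190, 244), (661, 136, 5, 332)]
217 [(610, 208, 4, 189), (614, 198, 6, 191), (476, 72, 184, 137), (479, 65, 184, 137), (489, 64, 176, 127), (501, 63, 166, 134), (483, 41, 193, 133), (483, 31, 197, 122), (504, 37, 177, 503), (609, 101, 56, 689)]
220 [(602, 202, 4, 193), (607, 193, 4, 183), (476, 73, 175, 151), (476, 64, 180, 121), (495, 69, 161, 164), (496, 60, 164, 137), (482, 40, 186, 126), (483, 32, 189, 126), (600, 106, 52, 579), (606, 99, 50, 683)]
223 [(502, 117, 123, 183), (599, 188, 3, 196), (603, 179, 4, 194), (481, 68, 165, 125), (484, 61, 166, 146), (488, 54, 166, 144), (481, 40, 179, 117), (496, 42, 165, 210), (597, 105, 46, 414), (603, 98, 44, 479)]
226 [(501, 117, 115, 239), (592, 184, 0, 270), (595, 174, 3, 211), (482, 70, 156, 149), (481, 60, 161, 127), (482, 51, 165, 129), (479, 39, 174, 133), (578, 103, 54,
[... 1654 characters left out ...]
, (511, 69, 58, 356), (517, 64, 55, 526), (526, 60, 48, 690), (528, 51, 51, 687)]
253 [(459, 90, 88, 493), (473, 92, 73, 225), (470, 80, 83, 198), (470, 69, 89, 194), (-2, -322, 782, 172), (496, 70, 62, 258), (503, 64, 59, 231), (514, 62, 50, 655), (516, 53, 52, 697), (-2, -322, 782, 692)]
256 [(461, 94, 74, 349), (466, 87, 74, 249), (470, 81, 73, 231), (470, 70, 79, 194), (486, 73, 61, 229), (491, 67, 60, 248), (499, 62, 55, 353), (504, 56, 53, 697), (508, 48, 53, 695), (514, 42, 51, 700)]
259 [(454, 89, 75, 260), (459, 83, 74, 260), (465, 77, 71, 184), (476, 76, 60, 245), (479, 68, 62, 250), (484, 61, 61, 219), (494, 59, 51, 468), (498, 52, 51, 700), (503, 45, 51, 700), (506, 37, 52, 696)]
```

```bash
python3 - <<'E'
from h import *
for t,z in(('w1',.2203),('w2',.0958)):
    p=cloud(load(t));q=p.reshape(-1,3)
    m=q[(np.abs(q[:,0]-.489)<.03)&(np.abs(np.abs(q[:,1]-.095)-.045)<.025)&(q[:,2]>z-.03)&(q[:,2]<z+.1)]
    print(t,len(m),'tip z rel',np.percentile(m[:,2]-z,[0,1,5,20]).round(4),[np.percentile(m[:,i],[1,99]).round(4).tolist() for i in(0,1)])
E
```

```text
w1 41783 tip z rel [0.0239 0.0298 0.0396 0.0676] [[0.4699, 0.4996], [0.0262, 0.1636]]
w2 44186 tip z rel [-0.0194  0.0024  0.0117  0.062 ] [[0.4688, 0.5025], [0.0361, 0.1563]]
```

Measured: with the gripper open, the tips are about 24 mm behind the reported TCP, not ahead of it. At half opening they are about 13 mm behind, so they closed in the air above the jaws. I'll trust what I see: reopen, go about 37 mm lower while watching the force, and grip.

Request:
arm_command(rows=[{"fingers":1,"x":0,"y":0,"z":0,"ax":0,"ay":0,"az":0},{"fingers":1,"x":0,"y":0,"z":0,"ax":0,"ay":0,"az":0},{"fingers":1,"x":0,"y":0,"z":0,"ax":0,"ay":0,"az":0},{"fingers":1,"x":0,"y":0,"z":0,"ax":0,"ay":0,"az":0},{"fingers":1,"x":0,"y":0,"z":0,"ax":0,"ay":0,"az":0},{"fingers":1,"x":0,"y":0,"z":0.01,"ax":0,"ay":0,"az":0},{"fingers":1,"x":0,"y":0,"z":0.01,"ax":0,"ay":0,"az":0},{"fingers":1,"x":0,"y":0,"z":0,"ax":0,"ay":0,"az":0}])

```text
clock: 3.77
tcp_pos: [0.4881, 0.0954, 0.0731]
orientation: [0.062, -3.138, 0.002]
contact_force: [0.7, -0.4, -0.3]
grip_width: 0.0849
gripper_force: 0.0
```

Request:
arm_command(rows=[{"fingers":1,"x":0,"y":0,"z":0.007,"ax":0,"ay":0,"az":0},{"fingers":1,"x":0,"y":0,"z":0.006,"ax":0,"ay":0,"az":0},{"fingers":1,"x":0,"y":0,"z":0.004,"ax":0,"ay":0,"az":0},{"fingers":1,"x":0,"y":0,"z":0,"ax":0,"ay":0,"az":0}])

```text
clock: 4.1
tcp_pos: [0.489, 0.0955, 0.0574]
orientation: [0.062, -3.139, 0.001]
contact_force: [-0.2, -0.3, -0.7]
grip_width: 0.0852
gripper_force: 0.0
```

Request:
arm_command(rows=[{"fingers":0,"x":0,"y":0,"z":0,"ax":0,"ay":0,"az":0},{"fingers":0,"x":0,"y":0,"z":0,"ax":0,"ay":0,"az":0},{"fingers":0,"x":0,"y":0,"z":0,"ax":0,"ay":0,"az":0},{"fingers":0,"x":0,"y":0,"z":0,"ax":0,"ay":0,"az":0},{"fingers":0,"x":0,"y":0,"z":0,"ax":0,"ay":0,"az":0}])

```text
clock: 4.52
tcp_pos: [0.4899, 0.096, 0.0588]
orientation: [-0.062, 3.14, 0.001]
contact_force: [-0.3, 1.5, 3.5]
grip_width: 0.0572
gripper_force: 44.2
```

It grips at 57 mm, so that worked. Now I'll turn clockwise one click and check.

Request:
arm_command(rows=[{"fingers":0,"x":0,"y":0,"z":0,"ax":0,"ay":0,"az":3},{"fingers":0,"x":0,"y":0,"z":0,"ax":0,"ay":0,"az":3},{"fingers":0,"x":0,"y":0,"z":0,"ax":0,"ay":0,"az":3},{"fingers":0,"x":0,"y":0,"z":0,"ax":0,"ay":0,"az":3},{"fingers":0,"x":0,"y":0,"z":0,"ax":0,"ay":0,"az":3},{"fingers":0,"x":0,"y":0,"z":0,"ax":0,"ay":0,"az":0}])

```text
clock: 5.02
tcp_pos: [0.4899, 0.0958, 0.0588]
orientation: [0.352, 3.121, 0.0]
contact_force: [-1.0, 0.3, 5.8]
grip_width: 0.0571
gripper_force: 44.6
```

```bash
python3 - <<'E'
from h import *
st()
f=snap('top','t3');p=cloud(f).reshape(-1,3)
m=p[(p[:,2]>.042)&(p[:,2]<.056)&(p[:,0]>.565)&(p[:,0]<.65)&(np.abs(p[:,1]-.08)<.08)]
c=m.mean(0);print(len(m),np.degrees(np.arctan2(c[1]-.0955,c[0]-.4892)))
E
```

```text
t 5.02 tcp [0.4899 0.0958 0.0588] yaz 77.14 zt [ 0.  0. -1.] F [-1.   0.3  5.8] M [0.04 0.25 0.02] w 0.0571 gf 44.56436097621918 j [-0.53  0.43  0.26  2.12 -0.19  0.61  1.21]
195 -19.717101417742935
```

Request:
arm_command(rows=[{"fingers":0,"x":0,"y":0,"z":0,"ax":0,"ay":0,"az":5},{"fingers":0,"x":0,"y":0,"z":0,"ax":0,"ay":0,"az":5},{"fingers":0,"x":0,"y":0,"z":0,"ax":0,"ay":0,"az":5},{"fingers":0,"x":0,"y":0,"z":0,"ax":0,"ay":0,"az":5},{"fingers":0,"x":0,"y":0,"z":0,"ax":0,"ay":0,"az":5},{"fingers":0,"x":0,"y":0,"z":0,"ax":0,"ay":0,"az":5},{"fingers":0,"x":0,"y":0,"z":0,"ax":0,"ay":0,"az":5},{"fingers":0,"x":0,"y":0,"z":0,"ax":0,"ay":0,"az":5},{"fingers":0,"x":0,"y":0,"z":0,"ax":0,"ay":0,"az":5},{"fingers":0,"x":0,"y":0,"z":0,"ax":0,"ay":0,"az":0}])

```text
clock: 5.9
tcp_pos: [0.4896, 0.0954, 0.0588]
orientation: [-1.522, -2.748, 0.0]
contact_force: [-2.4, -1.1, 6.7]
grip_width: 0.0575
gripper_force: 44.9
```

Request:
arm_command(rows=[{"fingers":0,"x":0,"y":0,"z":0,"ax":0,"ay":0,"az":5},{"fingers":0,"x":0,"y":0,"z":0,"ax":0,"ay":0,"az":5},{"fingers":0,"x":0,"y":0,"z":0,"ax":0,"ay":0,"az":5},{"fingers":0,"x":0,"y":0,"z":0,"ax":0,"ay":0,"az":5},{"fingers":0,"x":0,"y":0,"z":0,"ax":0,"ay":0,"az":5},{"fingers":0,"x":0,"y":0,"z":0,"ax":0,"ay":0,"az":5},{"fingers":0,"x":0,"y":0,"z":0,"ax":0,"ay":0,"az":5},{"fingers":0,"x":0,"y":0,"z":0,"ax":0,"ay":0,"az":5},{"fingers":0,"x":0,"y":0,"z":0,"ax":0,"ay":0,"az":5},{"fingers":0,"x":0,"y":0,"z":0,"ax":0,"ay":0,"az":0}])

```text
clock: 6.73
tcp_pos: [0.4891, 0.0953, 0.0588]
orientation: [-2.457, -1.956, 0.001]
contact_force: [-6.2, -0.9, 11.0]
grip_width: 0.0573
gripper_force: 45.4
```

```bash
python3 -c "
from h import *
st()"
```

```text
t 6.73 tcp [0.4891 0.0953 0.0588] yaz -12.95 zt [-0.001  0.    -1.   ] F [-6.2 -0.9 11. ] M [-0.44  0.57  0.15] w 0.0573 gf 45.35342663526535 j [-0.85  0.51  0.68  2.14 -0.52  0.66 -0.04]
```

Request:
arm_command(rows=[{"fingers":0,"x":0,"y":0,"z":0,"ax":0,"ay":0,"az":5},{"fingers":0,"x":0,"y":0,"z":0,"ax":0,"ay":0,"az":5},{"fingers":0,"x":0,"y":0,"z":0,"ax":0,"ay":0,"az":5},{"fingers":0,"x":0,"y":0,"z":0,"ax":0,"ay":0,"az":5},{"fingers":0,"x":0,"y":0,"z":0,"ax":0,"ay":0,"az":5},{"fingers":0,"x":0,"y":0,"z":0,"ax":0,"ay":0,"az":5},{"fingers":0,"x":0,"y":0,"z":0,"ax":0,"ay":0,"az":0},{"fingers":0,"x":0,"y":0,"z":0,"ax":0,"ay":0,"az":0}])

```text
clock: 7.4
tcp_pos: [0.4888, 0.0954, 0.0588]
orientation: [-2.877, -1.261, 0.002]
contact_force: [-7.5, 0.2, 12.7]
grip_width: 0.0573
gripper_force: 45.6
```

Request:
arm_command(rows=[{"fingers":1,"x":0,"y":0,"z":0,"ax":0,"ay":0,"az":0},{"fingers":1,"x":0,"y":0,"z":0,"ax":0,"ay":0,"az":0},{"fingers":1,"x":0,"y":0,"z":0,"ax":0,"ay":0,"az":0},{"fingers":1,"x":0,"y":0,"z":0,"ax":0,"ay":0,"az":0},{"fingers":1,"x":0,"y":0,"z":-0.03,"ax":0,"ay":0,"az":0},{"fingers":1,"x":0,"y":0,"z":-0.035,"ax":0,"ay":0,"az":0},{"fingers":1,"x":0,"y":0,"z":-0.035,"ax":0,"ay":0,"az":0},{"fingers":1,"x":0,"y":0,"z":-0.035,"ax":0,"ay":0,"az":0},{"fingers":1,"x":0,"y":0,"z":0,"ax":0,"ay":0,"az":0}])

```text
clock: 8.15
tcp_pos: [0.4934, 0.0957, 0.1987]
orientation: [2.878, 1.258, 0.014]
contact_force: [0.7, 0.5, 0.9]
grip_width: 0.0856
gripper_force: 0.0
```

```bash
python3 - <<'E'
from h import *
f=snap('wrist','w4');p=cloud(f);q=p.reshape(-1,3)
m=q[(q[:,2]>.1)&(q[:,2]<.112)&(np.hypot(q[:,0]-.4895,q[:,1]-.0955)<.05)]
print(len(m),cv2.minAreaRect((m[:,:2]*1000).astype(np.float32)))
go(.4224-.008,-.2082,.2,-72)
E
```

```text
4753 ((489.8212585449219, 97.07019805908203), (44.270774841308594, 58.127716064453125), 46.64714431762695)
t 8.2 tcp [0.4919 0.0962 0.1962] yaz -42.7 zt [ 0.005  0.003 -1.   ] F [ 0.4  0.5 -0.8] M [-0.03  0.01 -0.01] w 0.0853 gf 0.0 j [-1.18  0.36  1.08  2.04 -0.39  0.96 -0.64]
shift mm [-276.3  149.5   -5.2] az 29.3
```

View pics/w4.png

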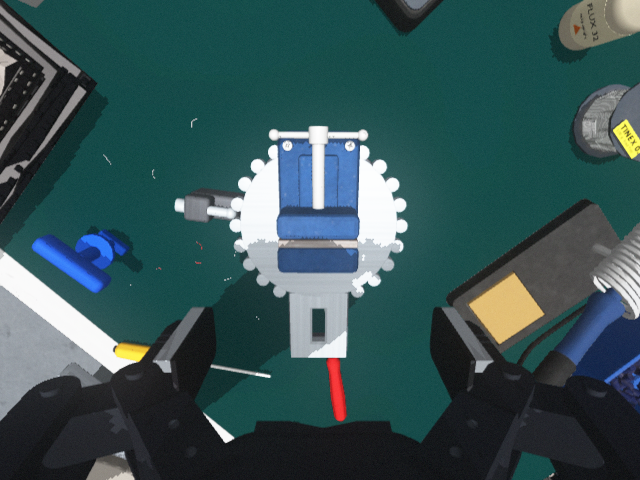

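The wrist view shows the lug exactly covering the arm; the lug slot is at (319,323). The vice block is at -133.4°, 135° from the start, so 9 clicks. Next, the key.

Request:
arm_command(rows=[{"fingers":1,"x":-0.0271,"y":0.0154,"z":0,"ax":0,"ay":0,"az":0},{"fingers":1,"x":-0.0271,"y":0.0154,"z":0,"ax":0,"ay":0,"az":0},{"fingers":1,"x":-0.0271,"y":0.0154,"z":0,"ax":0,"ay":0,"az":0},{"fingers":1,"x":-0.0271,"y":0.0154,"z":0,"ax":0,"ay":0,"az":0},{"fingers":1,"x":-0.0271,"y":0.0154,"z":0,"ax":0,"ay":0,"az":0},{"fingers":1,"x":-0.0271,"y":0.0154,"z":0,"ax":0,"ay":0,"az":0},{"fingers":1,"x":-0.0271,"y":0.0154,"z":0,"ax":0,"ay":0,"az":0},{"fingers":1,"x":-0.0271,"y":0.0154,"z":0,"ax":0,"ay":0,"az":0},{"fingers":1,"x":-0.0271,"y":0.0154,"z":0,"ax":0,"ay":0,"az":0},{"fingers":1,"x":-0.0271,"y":0.0154,"z":0,"ax":0,"ay":0,"az":0}])

```text
clock: 9.03
tcp_pos: [0.4177, -0.2087, 0.1925]
orientation: [-2.877, -1.26, 0.001]
contact_force: [1.6, -0.1, -1.0]
grip_width: 0.0852
gripper_force: 0.0
```

Request:
arm_command(rows=[{"fingers":1,"x":0,"y":0,"z":0,"ax":0,"ay":0,"az":5.9},{"fingers":1,"x":0,"y":0,"z":0,"ax":0,"ay":0,"az":5.9},{"fingers":1,"x":0,"y":0,"z":0,"ax":0,"ay":0,"az":5.9},{"fingers":1,"x":0,"y":0,"z":0,"ax":0,"ay":0,"az":5.9},{"fingers":1,"x":0,"y":0,"z":0,"ax":0,"ay":0,"az":5.9},{"fingers":1,"x":0,"y":0,"z":0,"ax":0,"ay":0,"az":0},{"fingers":1,"x":0,"y":0,"z":0,"ax":0,"ay":0,"az":0}])

```text
clock: 9.62
tcp_pos: [0.4183, -0.2077, 0.1926]
orientation: [3.103, 0.489, -0.003]
contact_force: [0.3, 0.4, -0.1]
grip_width: 0.0851
gripper_force: 0.0
```

```bash
python3 - <<'E'
from h import *
# lug slot from w4 (before moving): slot pixels
f=load('w4');p=cloud(f);q=p.reshape(-1,3)
for u,v in((319,323),(319,310),(319,337)): print('slot',onz(f,u,v,.049).round(4))
f=snap('wrist','w5');p=cloud(f);q=p.reshape(-1,3);q=q[np.hypot(q[:,0]-.422,q[:,1]+.208)<.05]
for lo,hi in((.037,.0445),(.078,.093)):
    m=q[(q[:,2]>lo)&(q[:,2]<hi)];print(len(m),cv2.minAreaRect((m[:,:2]*1000).astype(np.float32)),m[:,2].mean())
go(.4225,-.2075,.05,-72)
E
```

```text
slot [0.4273 0.029  0.049 ]
slot [0.4364 0.0387 0.049 ]
slot [0.4174 0.0184 0.049 ]
3145 ((422.3196716308594, -206.0572509765625), (66.71143341064453, 54.17369842529297), 18.207733154296875) 0.042863372420727644
1385 ((422.6153564453125, -205.99964904785156), (62.261539459228516, 12.967907905578613), 19.58648681640625) 0.08509414727631996
t 9.67 tcp [ 0.4184 -0.2077  0.1928] yaz -72.06 zt [-0.001 -0.    -1.   ] F [-1.1 -0.7  0.7] M [ 0.01  0.05 -0.05] w 0.0853 gf 0.0 j [-0.68  0.37  1.26  2.11 -0.43  0.96 -0.44]
shift mm [  4.1   1.1 142.8] az -0.1
```

View pics/w5.png

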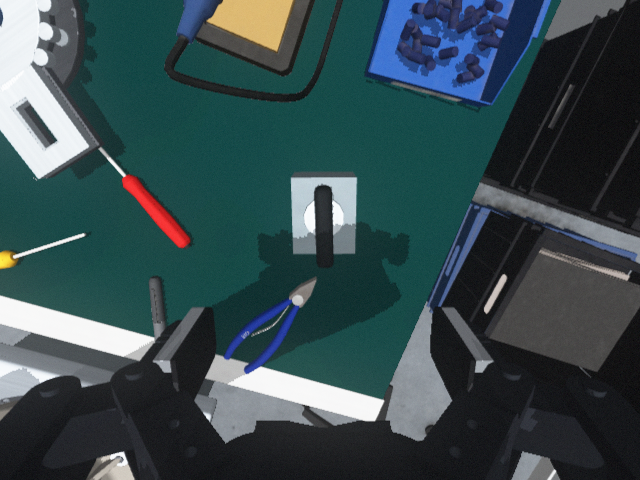

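The key is right below at (323,220): block 66x54 and handle 62x13 both match, centre about (0.422,-0.207), 18-19°. Next: descend and grip the handle.

Request:
arm_command(rows=[{"fingers":1,"x":0.0036,"y":0.0004,"z":0.035,"ax":0,"ay":0,"az":0},{"fingers":1,"x":0,"y":0,"z":0.035,"ax":0,"ay":0,"az":0},{"fingers":1,"x":0,"y":0,"z":0.03,"ax":0,"ay":0,"az":0},{"fingers":1,"x":0,"y":0,"z":0.02,"ax":0,"ay":0,"az":0},{"fingers":1,"x":0,"y":0,"z":0.011,"ax":0,"ay":0,"az":0},{"fingers":1,"x":0,"y":0,"z":0.009,"ax":0,"ay":0,"az":0},{"fingers":1,"x":0,"y":0,"z":0,"ax":0,"ay":0,"az":0}])

```text
clock: 10.25
tcp_pos: [0.4215, -0.2068, 0.0521]
orientation: [-3.102, -0.487, 0.003]
contact_force: [-0.8, -1.0, -0.2]
grip_width: 0.0853
gripper_force: 0.0
```

Request:
arm_command(rows=[{"fingers":-1,"x":0,"y":0,"z":0,"ax":0,"ay":0,"az":0},{"fingers":-1,"x":0,"y":0,"z":0,"ax":0,"ay":0,"az":0},{"fingers":-1,"x":0,"y":0,"z":0,"ax":0,"ay":0,"az":0},{"fingers":-1,"x":0,"y":0,"z":0,"ax":0,"ay":0,"az":0},{"fingers":-1,"x":0,"y":0,"z":0,"ax":0,"ay":0,"az":0},{"fingers":-1,"x":0,"y":0,"z":0,"ax":0,"ay":0,"az":0},{"fingers":-1,"x":0,"y":0,"z":0,"ax":0,"ay":0,"az":0},{"fingers":-1,"x":0,"y":0,"z":0,"ax":0,"ay":0,"az":0},{"fingers":-1,"x":0,"y":0,"z":0,"ax":0,"ay":0,"az":0}], grip_force=50)

```text
clock: 11.0
tcp_pos: [0.4227, -0.2071, 0.0538]
orientation: [-3.104, -0.485, -0.001]
contact_force: [-1.3, 1.2, 5.3]
grip_width: 0.0117
gripper_force: 49.8
```

```bash
python3 - <<'E'
from h import *
st()
f=snap('wrist','w6');p=cloud(f);q=p.reshape(-1,3)
m=q[(np.hypot(q[:,0]-.422,q[:,1]+.207)<.04)&(q[:,2]>.05)&(q[:,2]<.13)]
print(np.histogram(m[:,2],bins=np.arange(.05,.13,.005)))
E
```

```text
t 11.0 tcp [ 0.4227 -0.2071  0.0538] yaz -72.24 zt [ 0.001  0.    -1.   ] F [-1.3  1.2  5.3] M [ 0.21  0.22 -0.01] w 0.0117 gf 49.77926015853882 j [-0.37  0.57  0.9   2.21 -0.73  0.69 -0.22]
(array([   0,    0,    0,   29,  318,  495, 2085, 3497,  612,  449,  998,
        785, 2086, 2885, 5851]), array([0.05 , 0.055, 0.06 , 0.065, 0.07 , 0.075, 0.08 , 0.085, 0.09 ,
       0.095, 0.1  , 0.105, 0.11 , 0.115, 0.12 , 0.125]))
```

The handle is gripped (12 mm). I'll lift out, carry it over to the slot at about (0.425, 0.026), and turn to the slot's direction.

Request:
arm_command(rows=[{"fingers":-1,"x":0,"y":0,"z":-0.01,"ax":0,"ay":0,"az":0},{"fingers":-1,"x":0,"y":0,"z":-0.02,"ax":0,"ay":0,"az":0},{"fingers":-1,"x":0,"y":0,"z":-0.02,"ax":0,"ay":0,"az":0},{"fingers":-1,"x":0,"y":0,"z":-0.025,"ax":0,"ay":0,"az":0},{"fingers":-1,"x":0,"y":0,"z":-0.025,"ax":0,"ay":0,"az":0},{"fingers":-1,"x":0,"y":0,"z":0,"ax":0,"ay":0,"az":0}])

```text
clock: 11.55
tcp_pos: [0.4243, -0.2084, 0.1567]
orientation: [3.102, 0.484, 0.008]
contact_force: [0.9, -0.1, -1.4]
grip_width: 0.012
gripper_force: 49.0
```

Request:
arm_command(rows=[{"fingers":-1,"x":0.0092,"y":-0.0277,"z":0,"ax":0,"ay":0,"az":0},{"fingers":-1,"x":0.0092,"y":-0.0277,"z":0,"ax":0,"ay":0,"az":0},{"fingers":-1,"x":0.0092,"y":-0.0277,"z":0,"ax":0,"ay":0,"az":0},{"fingers":-1,"x":0.0092,"y":-0.0277,"z":0,"ax":0,"ay":0,"az":0},{"fingers":-1,"x":0.0092,"y":-0.0277,"z":0,"ax":0,"ay":0,"az":0},{"fingers":-1,"x":0.0092,"y":-0.0277,"z":0,"ax":0,"ay":0,"az":0},{"fingers":-1,"x":0.0092,"y":-0.0277,"z":0,"ax":0,"ay":0,"az":0},{"fingers":-1,"x":0.0092,"y":-0.0277,"z":0,"ax":0,"ay":0,"az":0}])

```text
clock: 12.22
tcp_pos: [0.4242, 0.028, 0.153]
orientation: [-3.103, -0.485, 0.001]
contact_force: [1.0, 0.4, -1.2]
grip_width: 0.0118
gripper_force: 49.0
```

Request:
arm_command(rows=[{"fingers":-1,"x":0,"y":0,"z":0,"ax":0,"ay":0,"az":-5.9},{"fingers":-1,"x":0,"y":0,"z":0,"ax":0,"ay":0,"az":-5.9},{"fingers":-1,"x":0,"y":0,"z":0,"ax":0,"ay":0,"az":-5.9},{"fingers":-1,"x":0,"y":0,"z":0,"ax":0,"ay":0,"az":-5.9},{"fingers":-1,"x":0,"y":0,"z":0,"ax":0,"ay":0,"az":-5.9},{"fingers":-1,"x":0,"y":0,"z":0,"ax":0,"ay":0,"az":0},{"fingers":-1,"x":0,"y":0,"z":0,"ax":0,"ay":0,"az":0}])

```text
clock: 12.8
tcp_pos: [0.4245, 0.0265, 0.1531]
orientation: [-2.879, -1.255, 0.0]
contact_force: [0.3, 0.5, -0.6]
grip_width: 0.0122
gripper_force: 49.1
```

```bash
python3 - <<'E'
from h import *
go(.4253,.0262,.115,-42.7)
E
```

```text
t 12.8 tcp [0.4245 0.0265 0.1531] yaz -42.9 zt [-0.     0.001 -1.   ] F [ 0.3  0.5 -0.6] M [0.   0.02 0.02] w 0.0122 gf 49.05294477939606 j [-1.19  0.3   1.18  2.24 -0.39  0.82 -0.51]
shift mm [ 0.3  0.8 38.1] az -0.2
```

Request:
arm_command(rows=[{"fingers":-1,"x":0.0003,"y":0.0008,"z":0.02,"ax":0,"ay":0,"az":-0.2},{"fingers":-1,"x":0,"y":0,"z":0.017,"ax":0,"ay":0,"az":0},{"fingers":-1,"x":0,"y":0,"z":0.012,"ax":0,"ay":0,"az":0},{"fingers":-1,"x":0,"y":0,"z":0,"ax":0,"ay":0,"az":0},{"fingers":-1,"x":0,"y":0,"z":0,"ax":0,"ay":0,"az":0}])

```text
clock: 13.22
tcp_pos: [0.4252, 0.0255, 0.104]
orientation: [2.877, 1.26, -0.003]
contact_force: [-0.3, 0.4, -1.3]
grip_width: 0.0122
gripper_force: 49.1
```

```bash
python3 - <<'E'
from h import *
st()
f=snap('wrist','w7');g=snap('scene','s7');t=snap('top','t7')
a=cv2.resize(f['frame'][180:420,200:440],(480,480),interpolation=cv2.INTER_CUBIC)
b=cv2.resize(g['frame'][240:330,230:320],(320,320),interpolation=cv2.INTER_CUBIC)
c=np.zeros((480,800,3),np.uint8);c[:,:480]=a;c[:320,480:]=b;cv2.imwrite('pics/c7.png',c[:,:,::-1])
E
```

```text
t 13.22 tcp [0.4252 0.0255 0.104 ] yaz -42.7 zt [-0.002 -0.001 -1.   ] F [-0.3  0.4 -1.3] M [ 0.02 -0.02 -0.02] w 0.0122 gf 49.0666401386261 j [-1.04  0.4   1.03  2.28 -0.52  0.72 -0.39]
```

View pics/c7.png

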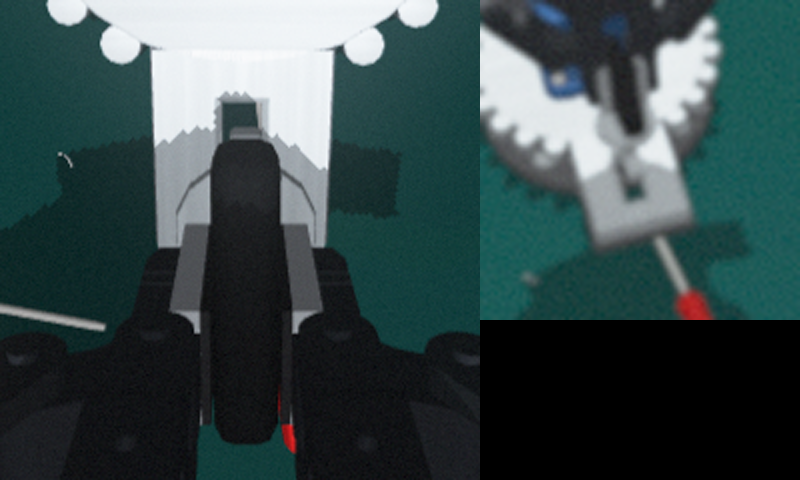

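Wrist crop: the slot's inner end is at (243,98), the lug's side edges at u 152/334 (v 52) and 157/328 (v 247), and the crossbar's inner end at (246,129). I'll turn these into tool-frame offsets.

```bash
python3 - <<'E'
from h import *
o,M=st();f=load('w7');tc=o['tcp_pos']
def tl(u,v,z): return (M.T@(onz(f,200+u/2,180+v/2,z)-tc)*1000).round(2)
for n,u,v,z in(('lugL',152,52,.049),('lugR',334,52,.049),('lugL2',157,245,.049),('lugR2',328,245,.049),('slotL bevel',217,110,.049),('slotR bevel',269,110,.049),('slot inner end mid',243,97,.049),
 ('bar topL',230,131,.0697),('bar topR',262,131,.0697),('bar end top',246,128,.0697),('bar end bottom',246,128,.0607),('handleL',213,180,.135),('handleR',280,180,.135),('handle inner end',246,142,.135),('handle outer end',246,442,.135)):
    print(n,tl(u,v,z))
g=load('t7');p=cloud(g).reshape(-1,3)
E
```

```text
t 13.37 tcp [0.4262 0.026  0.105 ] yaz -42.59 zt [ 0.001  0.    -1.   ] F [-0.5 -0.  -1.4] M [-0.01  0.03 -0.04] w 0.012 gf 49.065229296684265 j [-1.04  0.4   1.03  2.28 -0.52  0.72 -0.39]
lugL [ 32.54 -27.46  56.01]
lugR [32.34 24.97 56.05]
lugL2 [-28.76 -28.41  55.96]
lugR2 [-28.97  25.04  56.  ]
slotL bevel [15.09 -9.   56.01]
slotR bevel [15.03  6.34 56.02]
slot inner end mid [19.03 -1.31 56.02]
bar topL [15.21 -4.74 35.31]
bar topR [15.18  3.84 35.32]
bar end top [16.04 -0.45 35.32]
bar end bottom [13.19 -0.45 44.31]
handleL [ 26.97  -6.35 -29.98]
handleR [ 26.92   5.64 -29.97]
handle inner end [ 34.12  -0.42 -29.97]
handle outer end [-29.71  -0.64 -30.02]
```

```bash
python3 - <<'E'
from h import *
o,M=st();f=load('w7');n=snap('wrist','w8')
print(n['world_from_camera'][:3,3]-f['world_from_camera'][:3,3])
g=[cv2.cvtColor(k['frame'],cv2.COLOR_RGB2GRAY).astype(np.float32) for k in(f,n)]
print('lug shift px',cv2.phaseCorrelate(g[0][185:240,250:395],g[1][185:240,250:395],cv2.createHanningWindow((145,55),cv2.CV_32F)))
print('handle shift',cv2.phaseCorrelate(g[0][250:400,280:360],g[1][250:400,280:360],cv2.createHanningWindow((80,150),cv2.CV_32F)))
E
```

```text
t 13.37 tcp [0.4262 0.026  0.105 ] yaz -42.59 zt [ 0.001  0.    -1.   ] F [-0.5 -0.  -1.4] M [-0.01  0.03 -0.04] w 0.012 gf 49.065229296684265 j [-1.04  0.4   1.03  2.28 -0.52  0.72 -0.39]
[0.00054933 0.00040635 0.00115395]
lug shift px ((-0.7654464722529468, 1.795354078452167), 0.8625564261542427)
handle shift ((-0.011260049295650276, 0.005588089310691657), 1.0268489383061727)
```

Relative to the slot, the bar needs about -1.2 mm in both tool x and y. I'll correct and go down gently to just inside the slot.

Request:
arm_command(rows=[{"fingers":-1,"x":-0.0012,"y":-0.0012,"z":0,"ax":0,"ay":0,"az":0},{"fingers":-1,"x":0,"y":0,"z":0.004,"ax":0,"ay":0,"az":0},{"fingers":-1,"x":0,"y":0,"z":0.004,"ax":0,"ay":0,"az":0},{"fingers":-1,"x":0,"y":0,"z":0.004,"ax":0,"ay":0,"az":0},{"fingers":-1,"x":0,"y":0,"z":0.003,"ax":0,"ay":0,"az":0},{"fingers":-1,"x":0,"y":0,"z":0.003,"ax":0,"ay":0,"az":0},{"fingers":-1,"x":0,"y":0,"z":0,"ax":0,"ay":0,"az":0},{"fingers":-1,"x":0,"y":0,"z":0,"ax":0,"ay":0,"az":0}])

```text
clock: 14.08
tcp_pos: [0.4239, 0.0258, 0.0862]
orientation: [2.876, 1.264, -0.001]
contact_force: [-0.4, 0.3, -0.9]
grip_width: 0.0118
gripper_force: 49.1
```

```bash
python3 -c "
from h import *
st()"
```

```text
t 14.08 tcp [0.4239 0.0258 0.0862] yaz -42.55 zt [-0. -0. -1.] F [-0.4  0.3 -0.9] M [-0.01 -0.01 -0.02] w 0.0118 gf 49.064796566963196 j [-0.99  0.43  0.97  2.29 -0.57  0.68 -0.34]
```

No contact force, and the bar bottom is below the lug top, so it is in. Going on down.

Request:
arm_command(rows=[{"fingers":-1,"x":0,"y":0,"z":0.004,"ax":0,"ay":0,"az":0},{"fingers":-1,"x":0,"y":0,"z":0.004,"ax":0,"ay":0,"az":0},{"fingers":-1,"x":0,"y":0,"z":0.004,"ax":0,"ay":0,"az":0},{"fingers":-1,"x":0,"y":0,"z":0.004,"ax":0,"ay":0,"az":0},{"fingers":-1,"x":0,"y":0,"z":0.003,"ax":0,"ay":0,"az":0},{"fingers":-1,"x":0,"y":0,"z":0.002,"ax":0,"ay":0,"az":0},{"fingers":-1,"x":0,"y":0,"z":0,"ax":0,"ay":0,"az":0},{"fingers":-1,"x":0,"y":0,"z":0,"ax":0,"ay":0,"az":0}])

```text
clock: 14.75
tcp_pos: [0.4239, 0.0258, 0.0653]
orientation: [2.876, 1.264, -0.0]
contact_force: [-0.4, -0.4, -1.2]
grip_width: 0.0118
gripper_force: 49.1
```

Request:
arm_command(rows=[{"fingers":-1,"x":0,"y":0,"z":0.002,"ax":0,"ay":0,"az":0},{"fingers":-1,"x":0,"y":0,"z":0.0015,"ax":0,"ay":0,"az":0},{"fingers":-1,"x":0,"y":0,"z":0,"ax":0,"ay":0,"az":0},{"fingers":-1,"x":0,"y":0,"z":0,"ax":0,"ay":0,"az":0}])

```text
clock: 15.08
tcp_pos: [0.4239, 0.026, 0.0619]
orientation: [-2.876, -1.264, 0.0]
contact_force: [0.2, 0.4, -2.3]
grip_width: 0.0119
gripper_force: 49.1
```

Request:
arm_command(rows=[{"fingers":-1,"x":0,"y":0,"z":0.0008,"ax":0,"ay":0,"az":0},{"fingers":-1,"x":0,"y":0,"z":0.0007,"ax":0,"ay":0,"az":0},{"fingers":-1,"x":0,"y":0,"z":0,"ax":0,"ay":0,"az":0},{"fingers":-1,"x":0,"y":0,"z":0,"ax":0,"ay":0,"az":0}])

```text
clock: 15.42
tcp_pos: [0.4244, 0.0258, 0.0608]
orientation: [-2.876, -1.264, -0.001]
contact_force: [-0.6, -1.4, 6.5]
grip_width: 0.0121
gripper_force: 50.2
```

The collar touched at TCP 0.0608 as expected (6.5 N). I'll ease up 0.6 mm and turn a quarter.

Request:
arm_command(rows=[{"fingers":-1,"x":0,"y":0,"z":-0.0006,"ax":0,"ay":0,"az":0},{"fingers":-1,"x":0,"y":0,"z":0,"ax":0,"ay":0,"az":-5},{"fingers":-1,"x":0,"y":0,"z":0,"ax":0,"ay":0,"az":-5},{"fingers":-1,"x":0,"y":0,"z":0,"ax":0,"ay":0,"az":-5},{"fingers":-1,"x":0,"y":0,"z":0,"ax":0,"ay":0,"az":-5},{"fingers":-1,"x":0,"y":0,"z":0,"ax":0,"ay":0,"az":-5},{"fingers":-1,"x":0,"y":0,"z":0,"ax":0,"ay":0,"az":-5},{"fingers":-1,"x":0,"y":0,"z":0,"ax":0,"ay":0,"az":0}])

```text
clock: 16.08
tcp_pos: [0.4239, 0.026, 0.0611]
orientation: [-2.448, -1.969, -0.001]
contact_force: [-0.4, -0.2, -1.1]
grip_width: 0.012
gripper_force: 49.1
```

```bash
python3 -c "
from h import *
st()"
```

```text
t 16.08 tcp [0.4239 0.026  0.0611] yaz -12.37 zt [ 0.  0. -1.] F [-0.4 -0.2 -1.1] M [-0.02 -0.02 -0.01] w 0.012 gf 49.058470129966736 j [-0.82  0.41  0.75  2.3  -0.51  0.59  0.11]
```

Request:
arm_command(rows=[{"fingers":-1,"x":0,"y":0,"z":0,"ax":0,"ay":0,"az":-5},{"fingers":-1,"x":0,"y":0,"z":0,"ax":0,"ay":0,"az":-5},{"fingers":-1,"x":0,"y":0,"z":0,"ax":0,"ay":0,"az":-5},{"fingers":-1,"x":0,"y":0,"z":0,"ax":0,"ay":0,"az":-5},{"fingers":-1,"x":0,"y":0,"z":0,"ax":0,"ay":0,"az":-5},{"fingers":-1,"x":0,"y":0,"z":0,"ax":0,"ay":0,"az":-5},{"fingers":-1,"x":0,"y":0,"z":0,"ax":0,"ay":0,"az":0}])

```text
clock: 16.67
tcp_pos: [0.4239, 0.026, 0.061]
orientation: [-1.858, -2.533, -0.0]
contact_force: [0.5, -0.3, -1.1]
grip_width: 0.0116
gripper_force: 49.1
```

Request:
arm_command(rows=[{"fingers":-1,"x":0,"y":0,"z":0,"ax":0,"ay":0,"az":-5},{"fingers":-1,"x":0,"y":0,"z":0,"ax":0,"ay":0,"az":-5},{"fingers":-1,"x":0,"y":0,"z":0,"ax":0,"ay":0,"az":-5},{"fingers":-1,"x":0,"y":0,"z":0,"ax":0,"ay":0,"az":-5},{"fingers":-1,"x":0,"y":0,"z":0,"ax":0,"ay":0,"az":-5},{"fingers":-1,"x":0,"y":0,"z":0,"ax":0,"ay":0,"az":-5},{"fingers":-1,"x":0,"y":0,"z":0.0005,"ax":0,"ay":0,"az":0},{"fingers":-1,"x":0,"y":0,"z":0,"ax":0,"ay":0,"az":0}])

```text
clock: 17.33
tcp_pos: [0.4242, 0.0258, 0.0608]
orientation: [-1.149, -2.924, -0.001]
contact_force: [-1.2, -0.3, 6.2]
grip_width: 0.0122
gripper_force: 50.0
```

```bash
python3 -c "
from h import *
st()"
```

```text
t 17.33 tcp [0.4242 0.0258 0.0608] yaz 47.1 zt [ 0.  0. -1.] F [-1.2 -0.3  6.2] M [-0.13  0.3   0.06] w 0.0122 gf 50.03040254116058 j [-0.6   0.35  0.46  2.29 -0.3   0.55  0.92]
```

Turned 90° (yaw -42.6 → 47.1) without resistance. Now I'll open partway and lift away.

Request:
arm_command(rows=[{"fingers":-0.2,"x":0,"y":0,"z":0,"ax":0,"ay":0,"az":0},{"fingers":-0.2,"x":0,"y":0,"z":0,"ax":0,"ay":0,"az":0},{"fingers":-0.2,"x":0,"y":0,"z":0,"ax":0,"ay":0,"az":0},{"fingers":-0.2,"x":0,"y":0,"z":0,"ax":0,"ay":0,"az":0},{"fingers":-0.2,"x":0,"y":0,"z":-0.01,"ax":0,"ay":0,"az":0},{"fingers":-0.2,"x":0,"y":0,"z":-0.025,"ax":0,"ay":0,"az":0},{"fingers":-0.2,"x":0,"y":0,"z":-0.035,"ax":0,"ay":0,"az":0},{"fingers":-0.2,"x":0,"y":0,"z":-0.035,"ax":0,"ay":0,"az":0},{"fingers":-0.2,"x":0,"y":0,"z":-0.035,"ax":0,"ay":0,"az":0},{"fingers":-0.2,"x":0,"y":0,"z":0,"ax":0,"ay":0,"az":0}])

```text
clock: 18.17
tcp_pos: [0.4277, 0.0262, 0.2067]
orientation: [1.14, 2.92, 0.012]
contact_force: [-0.3, 0.3, 0.2]
grip_width: 0.0341
gripper_force: 0.0
```

```bash
python3 - <<'E'
from h import *
st()
f=snap('wrist','w9');q=cloud(f).reshape(-1,3)
k=q[(np.hypot(q[:,0]-.4245,q[:,1]-.026)<.04)&(q[:,2]>.085)&(q[:,2]<.1)];print('handle',len(k),cv2.minAreaRect((k[:,:2]*1000).astype(np.float32)),np.median(k[:,2]))
k=q[(np.hypot(q[:,0]-.4895,q[:,1]-.097)<.05)&(q[:,2]>.1)&(q[:,2]<.112)];print('jaws',len(k),cv2.minAreaRect((k[:,:2]*1000).astype(np.float32)))
k=q[(np.hypot(q[:,0]-.4245,q[:,1]-.026)<.016)&(q[:,2]>.05)&(q[:,2]<.06)];print('collar z',len(k),np.median(k[:,2]))
g=snap('top','t9')
a=cv2.resize(f['frame'],(480,360));b=cv2.resize(g['frame'][195:325,225:355],(320,320),interpolation=cv2.INTER_CUBIC)
c=np.zeros((360,800,3),np.uint8);c[:,:480]=a;c[:320,480:]=b;cv2.imwrite('pics/c9.png',c[:,:,::-1])
E
```

```text
t 18.17 tcp [0.4277 0.0262 0.2067] yaz 47.36 zt [ 0.01   0.004 -1.   ] F [-0.3  0.3  0.2] M [ 0.01 -0.04 -0.02] w 0.0341 gf 0.0 j [-0.75  0.06  0.58  2.16 -0.05  0.92  0.68]
handle 1343 ((424.88287353515625, 26.635507583618164), (12.964341163635254, 61.20234298706055), 46.678680419921875) 0.0923912222194263
jaws 4637 ((489.98199462890625, 96.41791534423828), (43.401309967041016, 58.1290397644043), 46.795536041259766)
collar z 460 0.05499390137775953
```

View pics/c9.png

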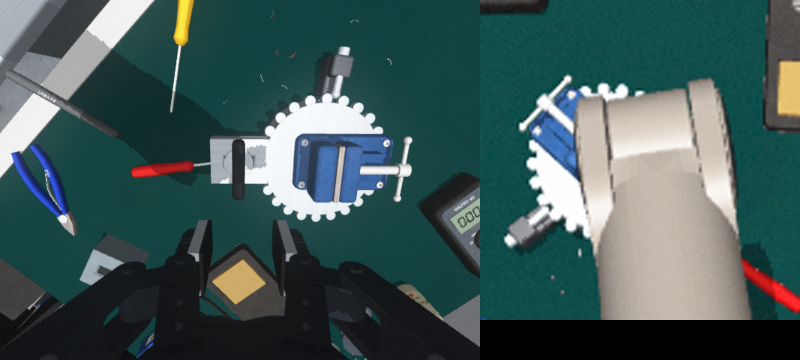

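The wrist view shows the key seated on the lug at (238,167), with its handle across the slot, 90° to the radial. The collar top is at 0.055 (5 mm above the lug), the handle top at 0.092, and the lug is still over the arm. The robot is clear, so I'm handing in.

```bash
python3 -c "
from bench import r
print(r.hand_in())"
```

```text
the job is handed in; nothing more can be done
None
```

The job is handed in at about 18 s on the clock: the swivel was turned 9 clicks clockwise until the lug lay over the arm, and the T-key passed through both slots, sat on its collar, was turned a quarter turn and released.

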